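# Lay the fixings carton in the packing bay

### The arm

A 6-joint arm with a two-finger parallel gripper is mounted at the origin on the work surface. World frame = base frame: x ahead of the robot, y to its left, z up, the work surface at z = 0. Lengths are in mm, angles in rad, forces in N, time in s.
With the tool pointing down it reaches from about 375 to 900 mm from the base axis. Payload 3.1 kg.
Tool frame: the origin (TCP) lies midway between the tips of the shut fingers; the grasp point (between the pads) lies 19 mm behind it (bot.hold_point_z is the x of the grasp point in the tool frame, in mm); x points along the fingers, y is the direction in which the jaws open and shut, and the axes are right-handed (so a half turn about x gives the same grasp; the last joint's range is limited). The gripper opens to 85 mm and grips with 20 to 120 N. Pads are 22 mm wide; open, the fingers measure 114 mm over their backs; the gripper's body (76 mm by 85 mm) begins 54 mm behind the grasp point. The pads swing forward as they close: fully open they stand 13 mm farther back than shut.
Start: joints at [0.952, 0.527, 1.433, -0, 1.181, -0.178], TCP at [266.622, 565.251, 231.31] pointing down, gripper open.
Joint ranges: [-3.08, 3.08], [-0.75, 2.2], [0.22, 2.44], [-1.43, 4.57], [0, 2.65], [-2.85, 2.85]. Speed limits (rad/s): [2.79, 2.79, 3.14, 3.14, 3.14, 3.14].

### API

Orientations are given as a unit quaternion [w, x, y, z].
In Python, from bench import bot gives the robot as it stands.
- The arm moves only by the tool step_arm, never from a script. Its argument "increments" is a list of rows, each a list of 3 entries, a list of its own where there are three numbers: the shift along the tool's x, y, z in mm, then the turn about the tool's x in rad, then the finger opening in mm, from 0 to 85.4. A call has 1 to 10 rows; each row is the pose to reach, as a shift and turn from the pose commanded when the call began, along the tool's axes at that moment; what a row does not reach only later rows make up. A row lasts 1/10 s, in which the tool goes at most 50 mm and 8.59 degrees, less where a joint would pass 70% of its speed; a pose out of reach is approached as far as the arm can. A call with a gripper value outside its range is refused whole. The fingers move at their own pace and stop on an object; "newtons" is the grip in N (left out, the last holds). Time passes only in rows, so rows that repeat a pose let the fingers close. It gives the time, the measured TCP pose, the force and the opening at its end, in the units of the state.
- bot.get_obs(): the state, without advancing time (a new reading comes with each control period).
- bot.snapshot(name): name is "scene" or "top" or "wrist"; returns a dict with "image" (480x640x3 uint8, red, green, blue), "depth" (480x640 float32, mm along the optical axis (not along the pixel's ray), 0 where there is no reading), "fx", "fy", "cx", "cy" (pixels), "eye" and "orientation" of the camera in the world. Camera axes: x right, y down, z forward; pixel columns grow to the right and rows downward; lengths in mm; the calibration is good to about 2 mm. The wrist camera is an equidistant fisheye: a pixel r from the principal point sees the ray r / f radians off the axis. A picture is of the moment at which its call begins.
- bot.hand_in(): hands the job in, once; it reports no verdict.
The state is a dict: "time": time; "joint_pos": joint angles; "joint_vel": joint speeds; "tau": joint torques, N m; "ee_pos": TCP position; "tool_rot": TCP orientation; "force": force on the tool from outside, world axes, zero at the start; "ft_torque": the same for the moment, N m; "finger_gap": opening from 0.0 (shut) to 1.0 (fully open).
Only numpy, scipy, OpenCV 4.12 (cv2) and the standard library are available. Lean on these libraries where they do the work, as an engineer would, in place of code of your own. Each camera call takes 0.05 s, during which the arm holds its last target. There are 200 camera calls.

### The job

On the workshop bench, tip the standing cardboard carton over by pushing it high on its labelled face, so that it lands lying label up inside the yellow-outlined bay; once it lies still, push it along the bay until its end is flush against the black steel stop. Only push: never lift or carry the carton, and leave the can, the tape roll and the screwdriver where they are. Finish with the robot clear of everything.

Things in the scene. Friction and masses are not known exactly. Their poses are not given: they have to be found in the camera images.
- carton: Brown carton, 60 (x) x 90 (y) x 160 mm (z), 0.3 to 0.65 kg, standing astride the open end of the bay. Origin: centre of its underside. White and blue label on its -x face; its +x face looks along the bay to the stop, within 7 degrees. Pushed in its top quarter it tips about the lower edge of its +x face, falling by itself past 21 degrees; it then lies 60 mm high, its underside facing away from the stop.
- zone: Packing bay, fixed on the bench: grey rectangle 240 (x) x 180 mm (y) inside yellow tape 12 mm wide, all flat, nothing to bump. Origin: its centre at bench height; +x points along it to the stop, a fixed black steel bar 35 mm high, 12 thick, 204 wide, near face at x = +120 mm, square to x, with a 4 mm foot behind it to x = +172. Place and heading vary.
- toe_l (a point): Corner of the carton: lower edge of its +x face, +y end (30, 45, 0 mm from the carton's origin).
- toe_r (a point): Corner of the carton: lower edge of its +x face, -y end (30, -45, 0 mm).
- head_l (a point): Corner of the carton: upper edge of its +x face, +y end (30, 45, 160 mm); lies on the bench nearest the stop after tipping.
- head_r (a point): Corner of the carton: upper edge of its +x face, -y end (30, -45, 160 mm).
- can: Bystander: upright orange can, 60 mm across, 100 mm tall, loose, beside the bay. Origin: centre of its underside.
- tape: Bystander: blue roll of tape lying flat, 84 mm across, 35 mm high, loose, beside the bay. Origin: centre of its underside.
- driver: Bystander: screwdriver with yellow handle lying on the bench, 170 mm long, loose, beyond the stop. Origin: under its middle, its x along the shaft.

How it is judged:
By the outcome, as a careful person would: the job done as asked, in the order asked, and still so for the second after the job is handed in, with the robot touching nothing.
It also fails if it takes over 40 s, if anything falls off the work surface, if the arm or the gripper's body presses on something with over 40 N, if the wrist force passes 120 N, or if a joint passes its speed limit or range.

## Working session

There is one attempt and no reset: what is moved stays moved. The work goes in short steps, Python scripts to look and compute and a tool call to move; the robot and the scene stay as the last step left them, time stands still between calls to the robot, and variables do not carry over. Pictures are saved under pics/ and viewed, about 8 in all and at most 12, crops included, and the job is handed in when it is done.

Besides the shell and the picture viewer there is one more tool, called after "Call:" in YAML: its name, and indented under it one key for each argument. step_arm: Moves the arm, as the interface text tells. Its arguments: {"type":"object","properties":{"increments":{"type":"array","items":{"type":"array"}},"newtons":{"type":"number"}},"required":["increments"]}

```bash
mkdir -p pics; ls; cat > h.py <<'E'
import numpy as np, cv2, pickle
from scipy.spatial.transform import Rotation as R
from bench import bot
def rot(q): return R.from_quat([q[1],q[2],q[3],q[0]]).as_matrix()
def snap(n,save=None):
    s=bot.snapshot(n)
    if save: cv2.imwrite('pics/'+save+'.png',cv2.cvtColor(s['image'],cv2.COLOR_RGB2BGR)); pickle.dump(s,open('pics/'+save+'.pkl','wb'))
    return s
def pts(s):
    v,u=np.mgrid[:480,:640]; d=s['depth']
    c=np.stack([(u-s['cx'])/s['fx']*d,(v-s['cy'])/s['fy']*d,d],-1)
    return c@rot(s['orientation']).T+np.array(s['eye'])
def onplane(s,uv,z):
    uv=np.atleast_2d(uv).astype(float)
    r=np.stack([(uv[:,0]-s['cx'])/s['fx'],(uv[:,1]-s['cy'])/s['fy'],np.ones(len(uv))],-1)@rot(s['orientation']).T
    e=np.array(s['eye']); return e+r*((z-e[2])/r[:,2])[:,None]
E
python3 - <<'E'
from h import *
o=bot.get_obs();print({k:np.round(v,3) for k,v in o.items()})
for n in('top','scene'):
    s=snap(n,n+'0');print(n,s['eye'],s['orientation'],s['fx'],s['cx'],s['cy'])
a=[cv2.imread(f'pics/{n}0.png') for n in('top','scene')]
E
```

```text
pics
{'time': np.float64(0.0), 'joint_pos': array([ 0.952,  0.528,  1.434, -0.   ,  1.181, -0.178]), 'joint_vel': array([-0.001, -0.001, -0.001,  0.   , -0.   , -0.002]), 'tau': array([ 0.0000e+00, -4.4235e+01, -1.7802e+01, -0.0000e+00,  9.0000e-03,
        0.0000e+00]), 'ee_pos': array([266.21 , 564.672, 230.338]), 'tool_rot': array([ 0.69 ,  0.154,  0.69 , -0.155]), 'force': array([-0.496, -0.107,  0.026]), 'ft_torque': array([-0.077, -0.017,  0.031]), 'finger_gap': np.float64(1.001)}
top [ 399.28067707   -5.18696893 1117.8043556 ] [ 0.06612365 -0.69880129  0.70877976 -0.07025436] 568.7489788864733 311.1314750381765 249.51108083700058
scene [1457.31614103  107.99516043  673.18010801] [-0.31410727  0.58208281  0.65248628 -0.36983494] 573.9280381922378 307.0210639858943 252.0475150120695
```

View pics/top0.png

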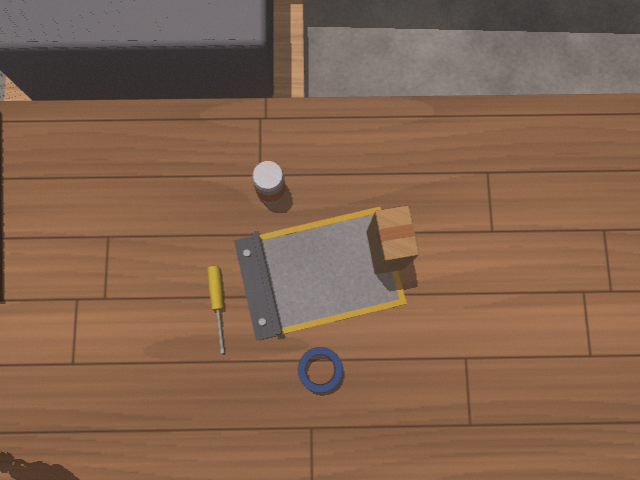

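View pics/scene0.png

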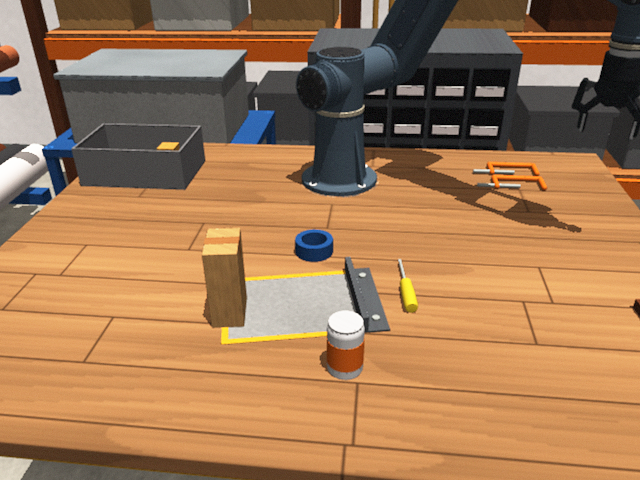

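The top view shows the bay (open end at about (392,256), stop at about (257,287)), the carton top at about (396,234), the can at (268,180), the tape at (320,370) and the driver at (217,310). The scene view agrees: the label side of the carton faces away from the stop.

```bash
python3 - <<'E'
from h import *
s=pickle.load(open('pics/top0.pkl','rb'));P=pts(s);im=s['image']
hsv=cv2.cvtColor(im,cv2.COLOR_RGB2HSV)
# bay: yellow mask minus driver
m=((hsv[...,0]>19)&(hsv[...,0]<32)&(hsv[...,1]>170)&(hsv[...,2]>120))
v,u=np.nonzero(m);k=(u>250)&(P[v,u,2]<6);uv=np.c_[u,v][k]
W=onplane(s,uv,0)
# split into lines: two long sides
img=uv
for name,sel in(('up',(uv[:,1]<240)&(uv[:,0]<372)),('low',(uv[:,1]>295)&(uv[:,0]<390)&(uv[:,1]>270))):
    w=W[sel][:,:2].astype(np.float32);vx,vy,x0,y0=cv2.fitLine(w,cv2.DIST_HUBER,0,.01,.01).ravel();print(name,sel.sum(),np.degrees(np.arctan2(vy,vx)),x0,y0)
# stop top by depth z 25..45
def blob(lo,hi,box):
    x0,x1,y0,y1=box;M=np.zeros(im.shape[:2],bool);M[y0:y1,x0:x1]=True
    M&=(P[...,2]>lo)&(P[...,2]<hi)&(s['depth']>0);return P[M]
def rect(p):
    r=cv2.minAreaRect(p[:,:2].astype(np.float32));return np.round(r[0],1),np.round(r[1],1),round(r[2],1),len(p),np.round(np.median(p[:,2]),1)
print('stop',rect(blob(28,40,(225,295,225,345))))
print('carton',rect(blob(152,170,(360,425,200,275))))
print('can',rect(blob(92,106,(240,300,150,215))))
print('tape',rect(blob(28,40,(290,350,340,400))))
print('driver',rect(blob(8,40,(200,232,260,360))))
p=blob(152,170,(360,425,200,275));print(cv2.boxPoints(cv2.minAreaRect(p[:,:2].astype(np.float32))))
p=blob(28,40,(225,295,225,345));print(cv2.boxPoints(cv2.minAreaRect(p[:,:2].astype(np.float32))))
E
```

```text
up 349 -77.1828 674.9968 -41.03648
low 206 -76.87918 488.55405 -89.76902
stop (array([549.5,  73.9]), array([203.8,  12.2]), 12.7, 668, np.float64(34.0))
carton (array([ 615.5, -160.9]), array([90.7, 61.3]), 9.7, 1786, np.float64(158.9))
can (array([742.3,  66.9]), array([54.2, 55.2]), 8.6, 668, np.float64(98.9))
tape (array([383.3, -26.3]), array([82.2, 82.4]), 89.0, 902, np.float64(34.0))
driver (array([500.7, 169.1]), array([169.7,  25.5]), 7.7, 704, np.float64(21.1))
[[ 565.68384 -138.31792]
 [ 575.99304 -198.73915]
 [ 665.4021  -183.484  ]
 [ 655.0929  -123.06276]]
[[448.77457   57.403225]
 [451.47037   45.477413]
 [650.2761    90.416306]
 [647.5803   102.34212 ]]
```

```bash
cat >> h.py <<'E'
def wd(a): return np.array([np.cos(np.radians(a)),np.sin(np.radians(a)),0])
STOPC=np.array([549.5,73.9,0]);BX=wd(102.8);BY=wd(192.8);Z0=STOPC-126*BX
def inc(p,yaw_y=None,base=None):
    "tool increments to world TCP p, with tool y along yaw_y deg (mod 180)"
    o=bot.get_obs();M=rot(o['tool_rot']);d=M.T@(np.array(p)-o['ee_pos']);t=0
    cur=np.degrees(np.arctan2(M[1,1],M[0,1]))
    if yaw_y is not None: t=-((yaw_y-cur+90)%180-90)  # tool x down
    print('ee',np.round(o['ee_pos'],1),'ydir',round(cur,1),'shift',np.round(d,1),'turn',round(np.radians(t),3),'F',np.round(o['force'],1),'j',np.round(o['joint_pos'],2),'t',round(float(o['time']),2))
E
python3 - <<'E'
from h import *
C=np.array([615.5,-160.9,0]);c=wd(99.7)
p=C-85*c;print(Z0,p)
inc(p+[0,0,240],189.7)
print(rot(bot.get_obs()['tool_rot']).round(3))
E
```

```text
[577.4151107  -48.96881864   0.        ] [ 629.82159726 -244.68479487    0.        ]
ee [266.3 564.7 230.4] ydir 64.7 shift [  -8.7 -577.   674.1] turn 0.961 F [ 0.1  0.1 -0.9] j [ 0.95  0.53  1.43 -0.    1.18 -0.18] t 0.1
[[-0.001  0.427  0.904]
 [-0.002  0.904 -0.427]
 [-1.    -0.002 -0.   ]]
```

Call:
step_arm:
  increments:
    - [[-30,-577,674],0.96,40]
    - [[-30,-577,674],0.96,40]
    - [[-30,-577,674],0.96,40]
    - [[-30,-577,674],0.96,40]
    - [[-30,-577,674],0.96,40]
    - [[-30,-577,674],0.96,40]
    - [[-30,-577,674],0.96,40]
    - [[-30,-577,674],0.96,40]
    - [[-30,-577,674],0.96,40]
    - [[-30,-577,674],0.96,40]

```text
time: 1.1
ee_pos: [471.5, 107.4, 248.1]
tool_rot: [0.54, 0.456, 0.541, -0.456]
force: [0.7, 0.5, 0.3]
finger_gap: 0.468
```

```bash
python3 - <<'E'
from h import *
inc([629.8,-244.7,240],189.7)
E
```

```text
ee [471.5 107.4 248.1] ydir 9.7 shift [  8.   96.5 373.8] turn 0.001 F [0.7 0.5 0.3] j [-0.01  0.32  1.76  0.    1.07 -0.18] t 1.1
```

Call:
step_arm:
  increments:
    - [[0,96,374],0,40]
    - [[0,96,374],0,40]
    - [[0,96,374],0,40]
    - [[0,96,374],0,40]
    - [[0,96,374],0,40]
    - [[0,96,374],0,40]
    - [[0,96,374],0,40]
    - [[0,96,374],0,40]
    - [[0,96,374],0,40]
    - [[0,96,374],0,40]

```text
time: 2.1
ee_pos: [628.5, -243.3, 247.0]
tool_rot: [0.539, 0.456, 0.541, -0.456]
force: [0.1, 0.7, -0.1]
finger_gap: 0.466
```

```bash
python3 - <<'E'
from h import *
inc([629.8,-244.7,138],189.7)
snap('top','top1')
E
```

```text
ee [ 628.5 -243.3  247. ] ydir 9.7 shift [109.    1.2   1.8] turn -0.001 F [ 0.1  0.7 -0.1] j [-0.54  0.58  1.28  0.    1.28 -0.7 ] t 2.1
```

View pics/top1.png

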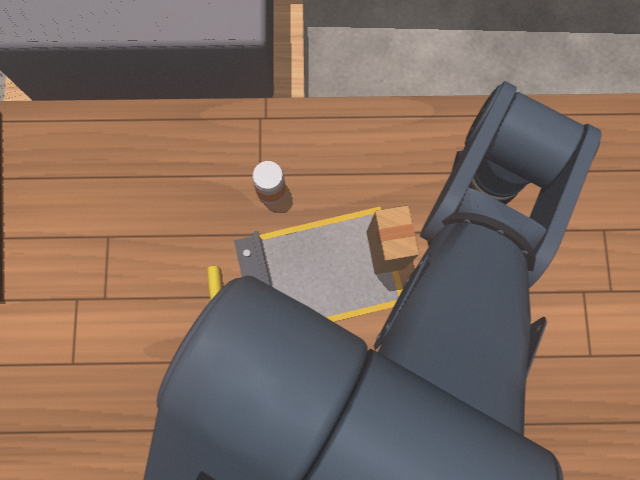

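The carton stands untouched, its top at about (396,234), with the gripper behind its labelled face. I'll lower and approach.

Call:
step_arm:
  increments:
    - [[40,1,2],0,40]
    - [[80,1,2],0,40]
    - [[108,1,2],0,40]
    - [[108,1,0],0,40]
    - [[108,1,-8],0,40]
    - [[108,1,-16],0,40]
    - [[108,1,-24],0,40]
    - [[108,1,-30],0,40]
    - [[108,1,-34],0,40]
    - [[108,1,-38],0,40]

```text
time: 3.15
ee_pos: [623.9, -205.0, 140.8]
tool_rot: [0.541, 0.456, 0.54, -0.456]
force: [0.5, 1.0, -0.1]
finger_gap: 0.469
```

Call:
step_arm:
  increments:
    - [[0,0,-3],0,40]
    - [[0,0,-6],0,40]
    - [[0,0,-9],0,40]
    - [[0,0,-12],0,40]

```text
time: 3.55
ee_pos: [622.1, -194.0, 140.5]
tool_rot: [0.541, 0.456, 0.54, -0.456]
force: [0.6, -1.9, 1.2]
finger_gap: 0.469
```

```bash
python3 - <<'E'
from h import *
inc(np.array([615.5,-160.9,140])-30*wd(99.7),189.7)
snap('scene','sc1')
E
python3 -c "
import cv2;a=cv2.imread('pics/sc1.png')[130:370,100:420];cv2.imwrite('pics/sc1c.png',cv2.resize(a,None,fx=2,fy=2))"
```

```text
ee [ 622.1 -194.   140.5] ydir 9.7 shift [ 0.5 -1.  -3.8] turn 0.0 F [ 0.6 -1.9  1.2] j [-0.47  0.67  1.44 -0.    1.03 -0.64] t 3.55
```

View pics/sc1c.png

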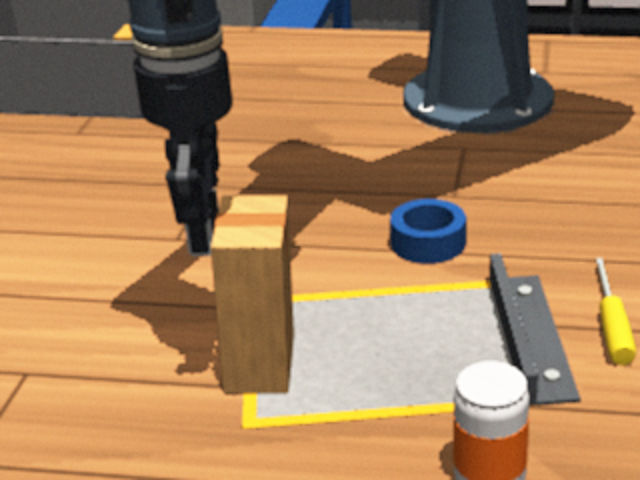

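The fingertips are just touching the label face near the top, with the carton still upright (top at about (250,220) in the crop). I'll push gently, rising slightly.

Call:
step_arm:
  increments:
    - [[0,0,-4],0,40]
    - [[-1,0,-8],0,40]
    - [[-2,0,-12],0,40]
    - [[-3,0,-16],0,40]
    - [[-4,0,-20],0,40]
    - [[-5,0,-24],0,40]
    - [[-6,0,-28],0,40]

```text
time: 4.3
ee_pos: [616.6, -165.3, 146.1]
tool_rot: [0.54, 0.456, 0.541, -0.456]
force: [0.3, -0.3, -0.9]
finger_gap: 0.47
```

```bash
python3 - <<'E'
from h import *
inc(np.array([615.5,-160.9,140])-30*wd(99.7),189.7)
snap('scene','sc2')
E
python3 -c "
import cv2;a=cv2.imread('pics/sc2.png')[130:370,100:420];cv2.imwrite('pics/sc2c.png',cv2.resize(a,None,fx=2,fy=2))"
```

```text
ee [ 616.6 -165.3  146.1] ydir 9.7 shift [ 6.1 -0.4 25.5] turn 0.001 F [ 0.3 -0.3 -0.9] j [-0.44  0.65  1.47  0.    1.02 -0.61] t 4.3
```

View pics/sc2c.png

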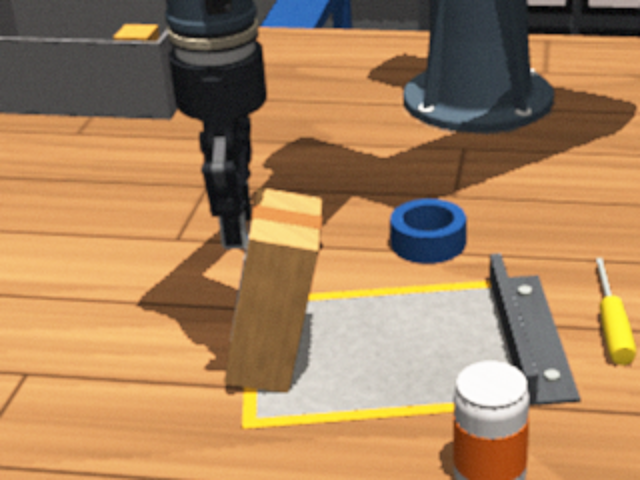

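The carton is leaning about 13° about its toe, which hasn't slid. I'll keep going until it falls.

Call:
step_arm:
  increments:
    - [[-1,0,-4],0,40]
    - [[-2,0,-8],0,40]
    - [[-3,0,-12],0,40]
    - [[-4,0,-16],0,40]
    - [[-5,0,-20],0,40]
    - [[-5,0,-24],0,40]
    - [[-5,0,-27],0,40]
    - [[-5,0,-27],0,40]
    - [[-5,0,-27],0,40]
    - [[-5,0,-27],0,40]

```text
time: 5.35
ee_pos: [612.5, -139.5, 151.2]
tool_rot: [0.541, 0.456, 0.541, -0.456]
force: [-0.6, 0.0, 0.4]
finger_gap: 0.466
```

Call:
step_arm:
  increments:
    - [[-5,0,20],0,40]
    - [[-5,0,60],0,40]
    - [[-5,0,100],0,40]
    - [[-5,0,100],0,40]
    - [[-5,0,100],0,40]

```text
time: 5.85
ee_pos: [629.2, -240.3, 156.2]
tool_rot: [0.54, 0.457, 0.54, -0.456]
force: [0.0, 0.6, -0.4]
finger_gap: 0.469
```

```bash
python3 - <<'E'
from h import *
inc(np.array([615.5,-160.9,140])-30*wd(99.7),189.7)
snap('scene','sc3');s=snap('top','top3')
P=pts(s)
a=cv2.imread('pics/top3.png')[160:400,180:500];b=cv2.imread('pics/sc3.png')[160:400,140:460]
cv2.imwrite('pics/c3.png',cv2.resize(np.vstack([a,b]),None,fx=1.25,fy=1.25))
M=np.zeros((480,640),bool);M[190:340,240:440]=1
M&=(P[...,2]>52)&(P[...,2]<67)
n,l,st,ce=cv2.connectedComponentsWithStats(M.astype(np.uint8));k=1+np.argmax(st[1:,4]);p=P[l==k]
r=cv2.minAreaRect(p[:,:2].astype(np.float32));print(r,len(p),np.median(p[:,2]),st[k])
for q in cv2.boxPoints(r): d=np.r_[q,0]-Z0;print(q,'bay',round(d@BX,1),round(d@BY,1))
E
```

```text
ee [ 629.2 -240.3  156.2] ydir 9.6 shift [ 16.2  -0.3 -50.5] turn -0.002 F [ 0.   0.6 -0.4] j [-0.53  0.68  1.37  0.    1.1  -0.7 ] t 5.85
((600.7288818359375, -67.33460235595703), (90.77037048339844, 127.46723175048828), 8.942447662353516) 1786 59.26043141466073 [ 303  225   75   47 1786]
[545.9884   -11.430445] bay 43.6 22.3
[ 565.80225 -137.34831] bay -83.6 30.9
[ 655.46936 -123.23876] bay -89.7 -59.7
[635.6555      2.6791077] bay 37.5 -68.2
```

View pics/c3.png

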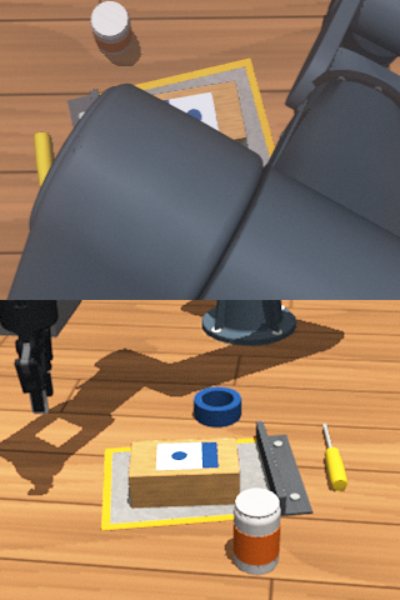

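The carton lies label up inside the bay, about 49 mm short of the stop and about 4° clockwise of the bay. The can, tape and driver are unmoved. Next I'll line up with the bay heading and push low with two fingers.

```bash
python3 - <<'E'
from h import *
inc(Z0-135*BX-17*BY+[0,0,26],192.8)
E
```

```text
ee [ 628.8 -237.8  156.1] ydir 9.7 shift [130.1   5.5 -60.8] turn -0.054 F [-0.   0.3  0.2] j [-0.53  0.67  1.37  0.    1.1  -0.7 ] t 5.95
```

Call:
step_arm:
  increments:
    - [[40,5.5,0],-0.054,60]
    - [[80,5.5,0],-0.054,60]
    - [[120,5.5,-5],-0.054,60]
    - [[130,5.5,-20],-0.054,60]
    - [[130,5.5,-40],-0.054,60]
    - [[130,5.5,-60],-0.054,60]
    - [[130,5.5,-61],-0.054,60]
    - [[130,5.5,-61],-0.054,60]

```text
time: 6.75
ee_pos: [625.6, -176.1, 28.0]
tool_rot: [0.554, 0.44, 0.552, -0.44]
force: [-0.7, -0.2, 0.2]
finger_gap: 0.7
```

```bash
python3 - <<'E'
from h import *
inc(Z0-90*BX-17*BY+[0,0,26],192.8)
E
```

```text
ee [ 625.6 -176.1   28. ] ydir 13.0 shift [  1.9  -1.7 -44.6] turn 0.003 F [-0.7 -0.2  0.2] j [-0.45  0.82  1.5  -0.    0.82 -0.67] t 6.75
```

Call:
step_arm:
  increments:
    - [[2,-1.5,-10],0,60]
    - [[2,-1.5,-20],0,60]
    - [[2,-1.5,-27],0,60]
    - [[2,-1.5,-32],0,60]
    - [[2,-1.5,-37],0,60]
    - [[2,-1.5,-42],0,60]
    - [[2,-1.5,-47],0,60]
    - [[2,-1.5,-52],0,60]
    - [[2,-1.5,-57],0,60]
    - [[2,-1.5,-62],0,60]

```text
time: 7.75
ee_pos: [609.3, -116.6, 24.3]
tool_rot: [0.553, 0.441, 0.553, -0.441]
force: [0.7, -3.0, -0.8]
finger_gap: 0.702
```

Call:
step_arm:
  increments:
    - [[0,0,-3],0,60]
    - [[0,0,-6],0,60]
    - [[0,0,-9],0,60]
    - [[0,0,-12],0,60]

```text
time: 8.15
ee_pos: [606.5, -105.0, 24.3]
tool_rot: [0.553, 0.441, 0.553, -0.441]
force: [1.0, -3.6, -0.6]
finger_gap: 0.705
```

```bash
python3 - <<'E'
from h import *
inc(Z0-50*BX-17*BY+[0,0,26],192.8)
s=snap('scene','sc4')
a=cv2.imread('pics/sc4.png')[220:380,180:420];cv2.imwrite('pics/sc4c.png',cv2.resize(a,None,fx=3,fy=3,interpolation=cv2.INTER_CUBIC))
E
```

```text
ee [ 606.5 -105.    24.3] ydir 12.8 shift [ -1.7   1.1 -11.1] turn 0.001 F [ 1.  -3.6 -0.6] j [-0.35  0.8   1.59 -0.    0.75 -0.58] t 8.15
```

View pics/sc4c.png

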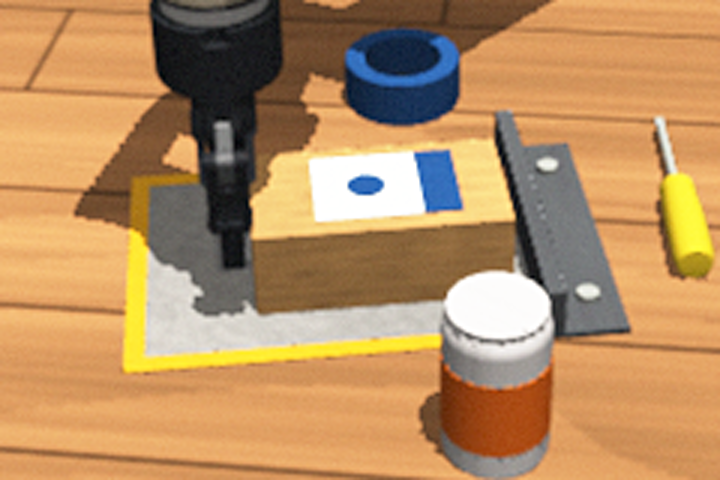

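Sliding friction is about 3.6 N. The carton looks square to the stop with a few mm left (its end at about x=515 in the crop). I'll creep forward until the force rises.

Call:
step_arm:
  increments:
    - [[0,0,-2],0,60]
    - [[0,0,-4],0,60]
    - [[0,0,-6],0,60]

```text
time: 8.5
ee_pos: [605.3, -99.3, 24.3]
tool_rot: [0.553, 0.441, 0.553, -0.441]
force: [0.1, -3.6, 0.6]
finger_gap: 0.702
```

Call:
step_arm:
  increments:
    - [[0,0,-1],0,60]
    - [[0,0,-2],0,60]
    - [[0,0,-3],0,60]

```text
time: 8.8
ee_pos: [604.6, -96.3, 24.3]
tool_rot: [0.553, 0.441, 0.553, -0.441]
force: [1.4, -3.7, 1.1]
finger_gap: 0.705
```

Call:
step_arm:
  increments:
    - [[0,0,-1],0,60]
    - [[0,0,-2],0,60]
    - [[0,0,-3],0,60]

```text
time: 9.1
ee_pos: [604.0, -93.7, 24.3]
tool_rot: [0.553, 0.441, 0.553, -0.441]
force: [1.3, -7.3, 0.6]
finger_gap: 0.702
```

Call:
step_arm:
  increments:
    - [[0,0,-1],0,60]
    - [[0,0,-2],0,60]

```text
time: 9.3
ee_pos: [604.1, -93.7, 24.4]
tool_rot: [0.554, 0.44, 0.552, -0.441]
force: [0.1, -12.5, -0.7]
finger_gap: 0.702
```

Call:
step_arm:
  increments:
    - [[0,0,-1],0,60]
    - [[0,0,-2],0,60]
    - [[0,0,-2],0,60]

```text
time: 9.6
ee_pos: [604.3, -93.7, 24.7]
tool_rot: [0.555, 0.44, 0.551, -0.442]
force: [-0.1, -15.0, -1.0]
finger_gap: 0.7
```

Call:
step_arm:
  increments:
    - [[0,0,3],0,60]
    - [[0,0,10],0,60]
    - [[0,0,40],0,60]
    - [[-40,0,70],0,60]
    - [[-80,0,100],0,60]
    - [[-120,0,130],0,60]
    - [[-170,0,150],0,60]
    - [[-210,0,150],0,60]
    - [[-210,0,200],0,60]
    - [[-210,0,250],0,60]

```text
time: 10.6
ee_pos: [659.5, -331.9, 236.9]
tool_rot: [0.554, 0.441, 0.553, -0.439]
force: [0.1, -0.0, -0.9]
finger_gap: 0.701
```

Call:
step_arm:
  increments:
    - [[0,0,50],0,60]
    - [[0,0,100],0,60]
    - [[0,0,150],0,60]
    - [[0,0,200],0,60]
    - [[0,0,250],0,60]
    - [[0,0,250],0,60]
    - [[0,0,250],0,60]

```text
time: 11.3
ee_pos: [713.0, -576.8, 228.6]
tool_rot: [0.55, 0.442, 0.555, -0.44]
force: [0.1, 1.0, -1.0]
finger_gap: 0.705
```

```bash
python3 - <<'E'
from h import *
inc(Z0-50*BX-17*BY+[0,0,26],192.8)
snap('scene','sc5');s=snap('top','top5');P=pts(s)
a=cv2.imread('pics/top5.png')[160:400,180:440];b=cv2.imread('pics/sc5.png')[200:400,180:440]
cv2.imwrite('pics/c5.png',cv2.resize(np.vstack([a,b]),None,fx=1.35,fy=1.35,interpolation=cv2.INTER_CUBIC))
def rect(lo,hi,x0,x1,y0,y1):
    M=np.zeros((480,640),bool);M[y0:y1,x0:x1]=1;M&=(P[...,2]>lo)&(P[...,2]<hi)
    n,l,st,ce=cv2.connectedComponentsWithStats(M.astype(np.uint8));k=1+np.argmax(st[1:,4]);p=P[l==k]
    return cv2.minAreaRect(p[:,:2].astype(np.float32))
r=rect(52,67,230,440,190,340);print(r)
for q in cv2.boxPoints(r): d=np.r_[q,0]-Z0;print('bay',round(d@BX,1),round(d@BY,1))
print('stop',rect(28,40,225,295,225,345));print('can',rect(92,106,240,300,150,215));print('tape',rect(28,40,290,350,340,400));print('driver',rect(8,40,200,232,260,360))
E
```

```text
ee [ 713.  -576.8  228.6] ydir 12.8 shift [ 206.3    2.1 -493.2] turn -0.0 F [ 0.1  1.  -1. ] j [-0.8   1.04  0.36  0.    1.75 -1.02] t 11.3
((582.160888671875, -6.65997314453125), (90.62425994873047, 160.6718292236328), 12.760284423828125)
bay 120.6 31.3
bay -40.1 31.4
bay -40.2 -59.3
bay 120.5 -59.4
stop ((551.5584106445312, 67.38749694824219), (204.4915008544922, 25.826927185058594), 12.852871894836426)
can ((742.7455444335938, 67.22183227539062), (54.920467376708984, 54.06951141357422), 85.32782745361328)
tape ((396.90826416015625, -13.363059997558594), (44.638877868652344, 82.66879272460938), 43.35354232788086)
driver ((500.6492004394531, 168.58934020996094), (169.29898071289062, 25.33081817626953), 8.005897521972656)
```

View pics/c5.png

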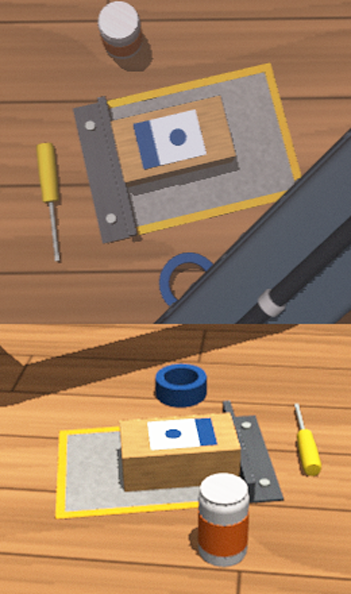

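The carton is flush: its end is at bay x = 120.5 to 120.6 mm and parallel to the stop to within 0.1°. It lies label up inside the tape, and the robot is clear. The tape roll measurement is only off because the arm hides part of it in the top view; the scene view shows it unmoved.

```bash
python3 -c "
from h import *
print(bot.hand_in())"
```

```text
the job is handed in; nothing more can be done
None
```

I tipped the carton with a push high on its label face and it landed label up inside the bay. A low two-finger push then slid it about 49 mm to the stop. I backed the arm away and handed the job in at about 11.4 s of the 40 s allowed.

- **Carton:** the last depth check put its end at bay x = 120.5–120.6 mm, with the stop face at 120 mm, so it is flush within measurement error. It is parallel to the stop to within 0.1°. Its sides are at y = +31 and −59 mm, inside the yellow outline.
- **Forces:** the highest force I read was about 15 N, while pressing the carton against the stop.
- **Bystanders:** the can and screwdriver measured within about 1 mm of where they started.
- **Check that disagreed:** the last tape roll measurement was off because the arm hid part of the roll in the top view. The scene picture shows it looking undisturbed, and the robot never went near it.
- **Robot:** it finished touching nothing, about 0.5 m from the carton.

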